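# Hang up the tape, open the label printer and hold up its print-head plate

### The arm

A 6-joint arm with a two-finger parallel gripper is mounted at the origin on the work surface. World frame = base frame: x ahead of the robot, y to its left, z up, the work surface at z = 0. Lengths are in m, angles in rad, forces in N, time in s.
With the tool pointing down it reaches from about 0.25 to 0.775 m from the base axis. Payload 4 kg.
Tool frame: the origin (TCP) lies at the very end of the fingers, on their centre line; the grasp point (between the pads) lies 19 mm behind it; z points along the fingers, y is the line along which they close (so a half turn about z gives the same grasp; the last joint's range is limited). The gripper opens to 94 mm and grips with 3 to 60 N. Pads are 16 mm wide; open, the fingers measure 119 mm over their backs; the gripper's body (75 mm by 177 mm) begins 78 mm behind the grasp point.
Start: joints at [1.006, 0.087, 1.371, -0, 1.684, -0.103], TCP at [0.245, 0.492, 0.206] pointing down, gripper open.
Joint ranges: [-3.1, 3.1], [-0.76, 2.03], [0.27, 2.55], [-1.08, 4.22], [0.17, 2.65], [-2.57, 2.57]. Speed limits (rad/s): [2.79, 2.79, 3.14, 3.14, 3.14, 3.14].

### API

Orientations are given as [roll, pitch, yaw] about the fixed x, y, z axes, in that order (R = Rz(yaw) Ry(pitch) Rx(roll)).
In Python, from bench import robot, vision gives the robot as it stands.
- The arm moves only by the shell command python3 -m crank 'ROWS'. ROWS is JSON, a list of rows, each a list of 3 entries, a list of its own where there are three numbers: the closure, from 0 (fully open) to 1 (shut), then the shift along the tool's x, y, z in m, then the turn, a rotation vector about the tool's x, y, z in degrees. A call has 1 to 8 rows; each row shifts and turns the commanded pose from where the row before left it, along the tool's axes as they then stand; what a row does not reach is not made up. A row lasts 1/10 s, in which the tool goes at most 50 mm and 8.59 degrees, less where a joint would pass 70% of its speed; a pose out of reach is approached as far as the arm can. A call with a gripper value outside its range is refused whole. The fingers move at their own pace and stop on an object; the grip force is fixed at half the most. Time passes only in rows, so rows that do not move let the fingers close. It gives the time, the measured TCP pose, the force, the opening and the grip force at its end, in the units of the state.
- robot.get_obs(): the state, without advancing time (a new reading comes with each control period).
- vision.snapshot(name): name is "scene" or "top" or "wrist"; returns a dict with "color" (384x512x3 uint8, red, green, blue), "z_map" (384x512 float32, m along the optical axis (not along the pixel's ray), 0 where there is no reading), "fx", "fy", "cx", "cy" (pixels), "R" (3x3) and "t" (3): a world point X has camera coordinates R X + t. Camera axes: x right, y down, z forward; pixel columns grow to the right and rows downward; lengths in m; the calibration is good to about 2 mm. A picture is of the moment at which its call begins.
- robot.close_job(): hands the job in; it is judged then, once.
The state is a dict: "time": time; "joint_positions": joint angles; "qvel": joint speeds; "joint_torque": joint torques, N m; "tool_pos": TCP position; "ee_rot": TCP orientation; "wrist_force": force on the tool from outside, world axes, zero at the start; "wrist_torque": the same for the moment, N m; "width": finger opening in m; "finger_force": force on a finger pad.
Only numpy, scipy, OpenCV 4.12 (cv2) and the standard library are available. Lean on these libraries where they do the work, as an engineer would, in place of code of your own. Each camera call takes 0.05 s, during which the arm holds its last target. There are 200 camera calls.

### The job

The small roll of yellow tape has been left lying on the cover of the label printer: first put it on its spindle post, hole over the post and right down on the spindle's base, and let go of it. Then lift the printer's cover flap and leave it standing wide open, draw the print-head plate up out of the printer by its orange tab, and carry it to the blue mat: finish while still holding it in the gripper, upright and still, about a hand's breadth clear above the middle of the mat. Leave everything else where it is.

Things in the scene. Friction and masses are not known exactly. Their poses are not given: they have to be found in the camera images.
- printer: Grey label printer, fixed; place and yaw vary: open-topped case 140 (x) x 210 (y) x 130 mm high, 10 mm walls, inner floor 50 mm up, shut by a flat black cover whose top is 137 mm up. Origin on the bench under the case's middle, x from front to back, z up. Behind it a hump 30 mm deep, 115 high. Inside: a channel for the plate at x = -20, and a fixed white label roll along y at x = +30, 80 up, radius 22.
- cover (a joint): Angle of the printer's black cover flap: 0 = shut, grows as its front edge is lifted, up to 1.85 rad (1.57 = upright). The hinge is stiff with friction: the flap stays where it is left, and about 2 N at its tongue moves it. The flap is 140 mm from hinge to front edge, 210 mm wide, 6 mm thick.
- cover_hinge (a point): Middle of the cover's hinge axis, at the back of the case (printer x = +70 mm), 134 mm above the bench; the axis runs along the printer's y. The frame turns with the cover (-x runs along the flap to its front edge, z out of its outer face).
- cover_handle (a point): Middle of the grip of the cover's red tongue, 166 mm from the hinge axis, in the flap's plane. The tongue is 18 mm wide (printer y), 10 mm thick, sticks out 43 mm past the flap's front edge over free space (this point is 17 mm from its end); it can be pinched from above across its width and turns between the fingers as the flap is lifted.
- plate: Print-head plate, hidden under the cover: steel, 8 (x) x 70 (y) x 40 mm high, upright on the printer's inner floor in the channel (11 mm gap, walls 25 mm high), y along the printer's y, up to 20 mm off its middle. An orange tab 12 (x) x 20 (y) mm rises amid its top edge, 40 to 74 mm above its underside. Origin at the centre of its underside, z up. 60 to 130 g; lifts straight up freely.
- roll: Small roll of yellow tape lying flat on the printer's cover at the start: a ring 60 mm outside diameter, 31 mm hole, 24 mm thick. Origin at the centre of its underside, z its axis. About 40 to 85 g.
- spindle: Fixed tape spindle: a dark round base 90 mm across, 12 mm thick, with an upright aluminium post of 16 mm diameter with a tapered tip, its top 65 mm above the bench. Origin on the bench on the post's axis. A seated roll's underside is 12 mm above the bench. Its place varies; it may stand on either side of the mat.
- mat: Blue square mat with a thin white square outline on it, 130 x 130 x 3 mm, fixed on the bench; origin on the bench under its middle. Its place varies.
- brown_roll: Bystander: brown tape roll of the same size as the yellow one, flat on the bench; leave it.
- mug: Bystander: white mug, 80 mm wide, 90 mm high; leave it.
- carton: Bystander: small cardboard carton 80 x 120 x 70 mm; leave it.
- screwdriver: Bystander: screwdriver with a red handle lying near the robot; leave it.
- spray: Bystander: white bottle with a blue cap, 56 mm wide, 130 mm high; leave it.
- labels: Bystander: white pack of labels 100 x 70 x 30 mm near the robot; leave it.
There are look-alikes about, which are no part of the job. What is meant by the roll is not green, and is the smaller of those in its own colour. What is shaped like the spindle but pink is not meant.

How it is judged:
By the outcome, as a careful person would: the job done as asked, in the order asked, and still so for the second after the job is handed in, while the arm keeps its last pose, push and grip.
It also fails if it takes over 72 s, if anything falls off the work surface, if the arm or the gripper's body presses on something with over 40 N, if the wrist force passes 120 N, or if a joint passes its speed limit or range.

## Working session

There is one attempt and no reset: what is moved stays moved. The work goes in short steps, Python scripts to look and compute and a shell command to move; the robot and the scene stay as the last step left them, time stands still between calls to the robot, and variables do not carry over. Pictures are saved under pics/ and viewed, at most 10 in all, crops included, and the job is handed in when it is done.

```bash
ls; mkdir -p pics; cat > h.py <<'E'
import numpy as np,cv2
from bench import robot,vision
def snap(n):
    s=vision.snapshot(n); np.savez('pics/'+n+'.npz',**s); return s
def cloud(s):
    v,u=np.mgrid[0:384,0:512]; z=s['z_map']
    P=np.stack([(u-s['cx'])/s['fx']*z,(v-s['cy'])/s['fy']*z,z],-1)
    W=(P-np.array(s['t']))@np.array(s['R']); W[z==0]=np.nan
    return W
def save(s,f,box=None,k=1):
    c=s['color'][:,:,::-1]
    if box: c=c[box[1]:box[3],box[0]:box[2]]
    cv2.imwrite('pics/'+f,cv2.resize(c,None,fx=k,fy=k,interpolation=cv2.INTER_CUBIC))
E
python3 - <<'E'
from h import *
a=snap('top');b=snap('scene')
save(a,'top1.png',k=1.5);save(b,'scene1.png',k=1.5)
print(robot.get_obs())
E
```

```text
pics
{'time': 0.1, 'joint_positions': array([ 1.00588885e+00,  8.78906113e-02,  1.37207970e+00, -4.21479220e-05,
        1.68360558e+00, -1.03060915e-01]), 'qvel': array([ 0.00017125, -0.00221292, -0.00265961,  0.00055405,  0.00022239,
       -0.00022862]), 'joint_torque': array([ 1.80839310e-03, -3.41249371e+01, -3.03303874e+01,  7.18990853e-02,
        3.03859112e-02, -6.21086815e-05]), 'tool_pos': array([0.24481493, 0.49196117, 0.20442791]), 'ee_rot': array([-3.13961563e+00, -1.62365695e-04,  2.67974123e+00]), 'wrist_force': array([-0.6522845 ,  0.52558608,  0.14964926]), 'wrist_torque': array([ 0.04457859, -0.04883368,  0.0320286 ]), 'finger_force': 0.0, 'width': 0.09407763982686226}
```

View pics/top1.png

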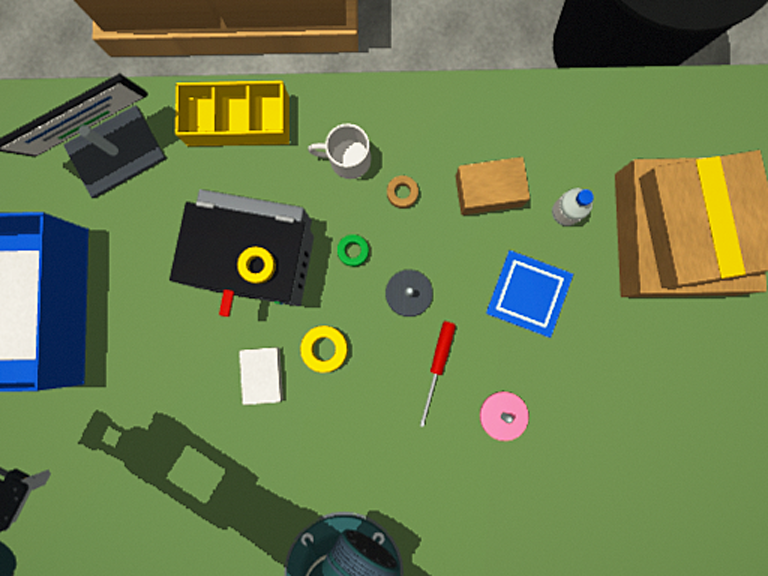

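View pics/scene1.png

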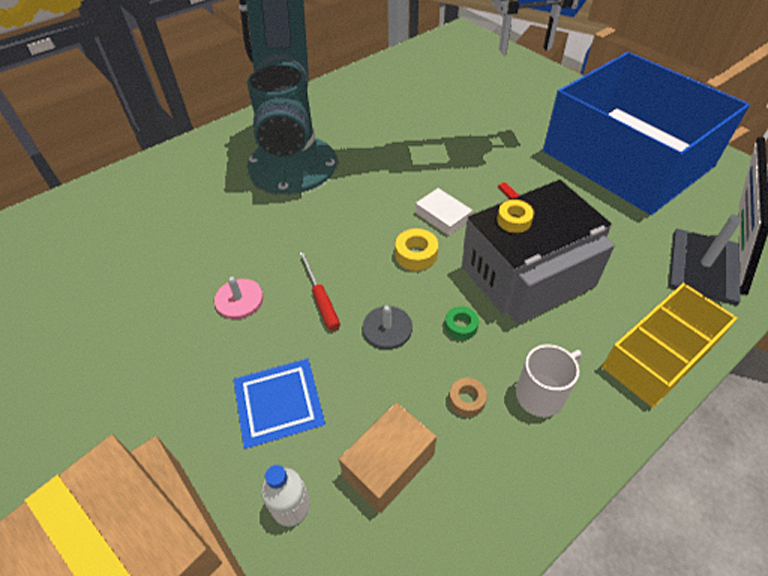

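Top image (1.5x pixels): there are three roll candidates, on the cover at (256,265), a larger yellow one on the bench at (324,349), and a green one at (353,250). The one meant is on the cover: yellow, and the smaller of the two yellows. The spindle is the dark one at (409,292), not the pink one at (505,417). The printer is at (240,250), its red tongue at (226,303), and the mat at (530,293).

```bash
python3 - <<'E'
from h import *
for n in ['top']:
    s=dict(np.load(f'pics/{n}.npz')); W=cloud(s); c=s['color'].astype(int); r,g,b=c[...,0],c[...,1],c[...,2]
    save(s,'crop1.png',(110,120,390,300),2.8)
    hsv=cv2.cvtColor(s['color'],cv2.COLOR_RGB2HSV); H,S,V=[hsv[...,i].astype(int) for i in range(3)]
    v,u=np.mgrid[0:384,0:512]
    def box(x0,y0,x1,y1): return (u>x0/1.5)&(u<x1/1.5)&(v>y0/1.5)&(v<y1/1.5)
    def rep(name,m):
        P=W[m]; P=P[~np.isnan(P[:,0])]; top=np.median(P[:,2]); Q=P[abs(P[:,2]-top)<.01]
        (cx,cy),(w,h),a=cv2.minAreaRect((Q[:,:2]*1000).astype(np.float32))
        cc,rr=cv2.minEnclosingCircle((Q[:,:2]*1000).astype(np.float32))
        print(name,m.sum(),'z',top.round(4),'mean',Q.mean(0).round(4),'rect',cx,cy,w,h,a,'circ',cc,rr)
    yel=(H>22)&(H<36)&(S>150)&(V>120)
    rep('roll',box(225,235,285,295)&yel)
    rep('bigroll',box(295,320,355,380)&yel)
    rep('cover',box(165,190,315,310)&(V<45)&(W[...,2]>.125))
    rep('tongue',box(210,280,245,325)&(S>150)&(W[...,2]>.1))
    rep('mat',box(480,240,580,345)&(H>100)&(H<125)&(S>120))
    rep('base',box(380,265,440,320)&(W[...,2]>.006)&(W[...,2]<.02))
    m=box(380,265,440,320)&(W[...,2]>.03); print('post',m.sum(),W[m].mean(0),W[m].max(0))
E
```

```text
roll 363 z 0.1603 mean [0.5552 0.1296 0.1604] rect 556.16943359375 130.09085083007812 58.26704406738281 55.98379898071289 0.5792948603630066 circ (555.6527099609375, 129.96791076660156) 29.786521911621094
bigroll 596 z 0.0342 mean [0.4124 0.0305 0.0343] rect 412.49700927734375 29.62742042541504 83.60857391357422 82.83358764648438 89.46379089355469 circ (412.5430908203125, 30.714874267578125) 43.00797653198242
cover 3851 z 0.1368 mean [0.5818 0.1694 0.1367] rect 581.2972412109375 166.6251678466797 210.1529998779297 139.51568603515625 79.06524658203125 circ (582.2708740234375, 166.55404663085938) 124.94628143310547
tongue 127 z 0.1383 mean [0.4937 0.1839 0.1383] rect 494.5398864746094 184.4005126953125 18.01240348815918 46.79164123535156 79.25569915771484 circ (494.5285339355469, 184.21014404296875) 23.432424545288086
mat 1755 z 0.003 mean [ 0.51   -0.3586  0.0029] rect 510.5746154785156 -359.02935791015625 131.06585693359375 130.43861389160156 68.0709228515625 circ (510.52880859375, -358.828369140625) 90.05723571777344
base 749 z 0.0116 mean [ 0.5151 -0.1291  0.0117] rect 515.0531616210938 -125.67790222167969 88.80780792236328 95.94290161132812 8.37954044342041 circ (511.95794677734375, -125.36985778808594) 62.78679275512695
post 30 [ 0.51447467 -0.12869682  0.05838331] [ 0.52184892 -0.12160132  0.06725079]
```

View pics/crop1.png

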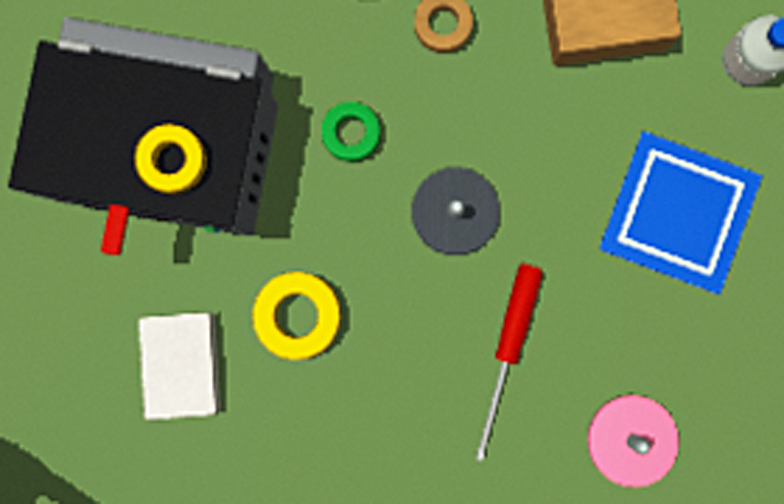

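The crop confirms it: the yellow roll on the cover (crop 170,158) is smaller than the bench one (298,316), and the dark spindle is at (457,210). Next is a helper that works out how far to go in tool axes.

```bash
cat > d.py <<'E'
import sys,numpy as np
from scipy.spatial.transform import Rotation as T
from bench import robot
o=robot.get_obs(); R=T.from_euler('xyz',o['ee_rot'])
x,y,z,a=map(float,sys.argv[1:5]); a=np.radians(a)
Y=np.array([np.cos(a),np.sin(a),0]);Z=np.array([0,0,-1.]);G=T.from_matrix(np.stack([np.cross(Y,Z),Y,Z],1))
d=np.array([x,y,z])-o['tool_pos']
print('t',o['time'],'pos',o['tool_pos'].round(4),'turn deg',np.degrees((R.inv()*G).as_rotvec()).round(2),'shift after turn mm',(G.inv().apply(d)*1000).round(1),'w',o['width'].round(4),'F',o['wrist_force'].round(1),o['finger_force'])
E
python3 d.py .5557 .130 .206 79
```

```text
Traceback (most recent call last):
  File "d.py", line 8, in <module>
    print('t',o['time'],'pos',o['tool_pos'].round(4),'turn deg',np.degrees((R.inv()*G).as_rotvec()).round(2),'shift after turn mm',(G.inv().apply(d)*1000).round(1),'w',o['width'].round(4),'F',o['wrist_force'].round(1),o['finger_force'])
                                                                                                                                                                        ^^^^^^^^^^^^^^^^
AttributeError: 'float' object has no attribute 'round'
```

```bash
sed -i "s/o\['width'\].round(4)/round(o['width'],4)/" d.py
python3 d.py .5557 .130 .206 79
```

```text
t 0.1 pos [0.2448 0.492  0.2044] turn deg [ -0.11  -0.02 -15.46] shift after turn mm [-374.2 -296.    -1.6] w 0.0941 F [-0.7  0.5  0.1] 0.0
```

```bash
python3 -m crank '[[0,[0,0,0],[0,0,-7.7]],[0,[0,0,0],[0,0,-7.7]],[0,[-0.037,-0.029,0],[0,0,0]],[0,[-0.037,-0.029,0],[0,0,0]],[0,[-0.037,-0.029,0],[0,0,0]],[0,[-0.037,-0.029,0],[0,0,0]],[0,[-0.037,-0.029,0],[0,0,0]],[0,[-0.037,-0.029,0],[0,0,0]]]'; python3 d.py .5557 .130 .206 79
```

```text
time: 0.9
tool_pos: [0.4302, 0.2774, 0.205]
ee_rot: [-3.141, -0.0, 2.949]
wrist_force: [-0.3, 0.3, -0.1]
width: 0.0942
finger_force: 0.0
t 0.9 pos [0.4302 0.2774 0.205 ] turn deg [-0.01 -0.03 -0.05] shift after turn mm [-151.3 -120.7   -1. ] w 0.0942 F [-0.3  0.3 -0.1] 0.0
```

```bash
python3 -m crank '[[0,[-0.037,-0.029,0],[0,0,0]],[0,[-0.037,-0.029,0],[0,0,0]],[0,[-0.037,-0.029,0],[0,0,0]],[0,[-0.037,-0.029,0],[0,0,0]],[0,[0,0,0],[0,0,0]],[0,[0,0,0],[0,0,0]]]'; python3 d.py .5557 .130 .206 79
python3 - <<'E'
from h import *
s=snap('wrist'); save(s,'w1.png',k=1.2); W=cloud(s)
hsv=cv2.cvtColor(s['color'],cv2.COLOR_RGB2HSV)
m=(hsv[...,0]>22)&(hsv[...,0]<36)&(hsv[...,1]>150)&(W[...,2]>.15)
P=(W[m][:,:2]*1000).astype(np.float32); print(m.sum(),W[m].mean(0),cv2.minEnclosingCircle(P),np.median(W[m][:,2]))
E
```

```text
time: 1.5
tool_pos: [0.5526, 0.1359, 0.2044]
ee_rot: [-3.141, -0.002, 2.946]
wrist_force: [-0.0, 0.6, 0.4]
width: 0.0938
finger_force: 0.0
t 1.5 pos [0.5526 0.1359 0.2044] turn deg [-0.01 -0.13 -0.19] shift after turn mm [-4.2 -5.2 -1.6] w 0.0938 F [-0.   0.6  0.4] 0.0
2973 [0.55299214 0.13033273 0.16050405] ((551.25634765625, 145.54013061523438), 45.22597885131836) 0.16042580947935045
```

View pics/w1.png

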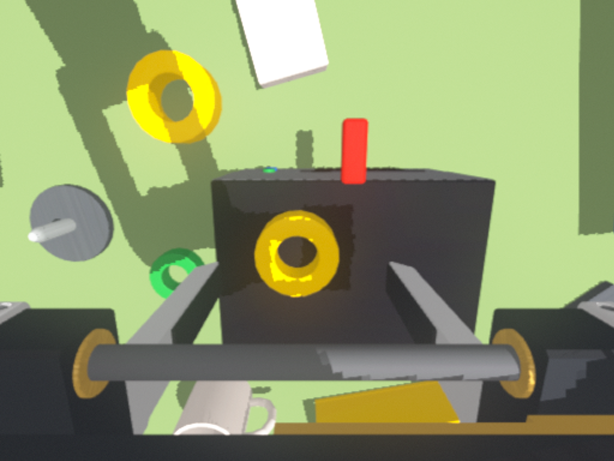

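Wrist picture: the roll is at (297,254) between the fingers, and the tongue is at (354,150). I'll descend and grip.

```bash
python3 -m crank '[[0,[-0.003,-0.006,0.02],[0,0,0]],[0,[0,0,0.02],[0,0,0]],[0,[0,0,0.015],[0,0,0]],[0,[0,0,0.008],[0,0,0]],[0,[0,0,0],[0,0,0]]]'; python3 d.py .555 .130 .1405 79
```

```text
time: 2.05
tool_pos: [0.5531, 0.1311, 0.1411]
ee_rot: [-3.141, -0.003, 2.95]
wrist_force: [-0.2, 0.1, 0.1]
width: 0.0942
finger_force: 0.0
t 2.05 pos [0.5531 0.1311 0.1411] turn deg [-0.04 -0.15  0.02] shift after turn mm [-2.  -0.7  0.6] w 0.0942 F [-0.2  0.1  0.1] 0.0
```

```bash
python3 -m crank '[[0.5,[-0.002,-0.001,0],[0,0,0]],[1,[0,0,0],[0,0,0]],[1,[0,0,0],[0,0,0]],[1,[0,0,0],[0,0,0]],[1,[0,0,0],[0,0,0]],[1,[0,0,0],[0,0,0]]]'
```

```text
time: 2.65
tool_pos: [0.5565, 0.1291, 0.1431]
ee_rot: [3.141, 0.001, 2.949]
wrist_force: [-0.2, 0.5, 1.6]
width: 0.0599
finger_force: 30.0
```

```bash
python3 -m crank '[[1,[0,0,-0.01],[0,0,0]],[1,[0,0,-0.02],[0,0,0]],[1,[0,0,-0.02],[0,0,0]],[1,[0,0,-0.01],[0,0,0]],[1,[0,0,0],[0,0,0]]]'; python3 d.py .5147 -.1287 .20 79
python3 - <<'E'
from h import *
s=snap('top'); W=cloud(s); hsv=cv2.cvtColor(s['color'],cv2.COLOR_RGB2HSV)
m=(hsv[...,0]>22)&(hsv[...,0]<36)&(hsv[...,1]>150)&(W[...,2]>.16)
m[:, :140]=0; m[:,200:]=0; m[:140]=0;m[210:]=0
print(m.sum(),W[m].mean(0)); save(s,'top2.png',(110,120,310,270),3)
E
```

```text
time: 3.15
tool_pos: [0.5571, 0.129, 0.2048]
ee_rot: [3.14, 0.004, 2.949]
wrist_force: [0.2, 0.1, -0.5]
width: 0.0599
finger_force: 30.0
t 3.15 pos [0.5571 0.129  0.2048] turn deg [ 0.07  0.22 -0.06] shift after turn mm [  -7.6 -261.1    4.8] w 0.0599 F [ 0.2  0.1 -0.5] 29.999604667536914
17 [0.52580608 0.11956606 0.25195048]
```

View pics/top2.png

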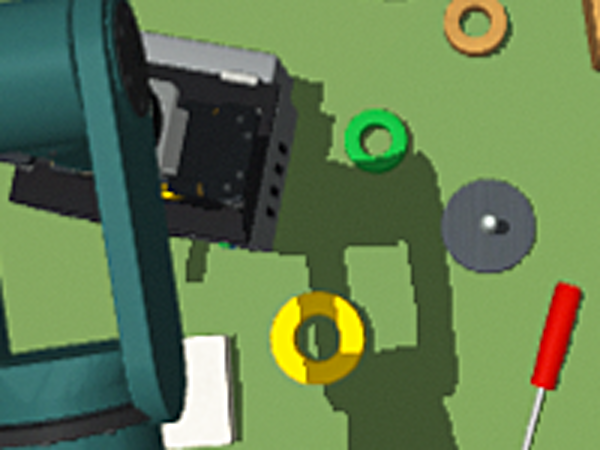

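The roll is gripped and clear of the cover (only the fingers' edge shows, near (170,192)). Width is 60 mm, its full diameter. On to the spindle.

```bash
python3 -m crank '[[1,[0,-0.037,0],[0,0,0]],[1,[-0.001,-0.037,0],[0,0,0]],[1,[-0.001,-0.037,0],[0,0,0]],[1,[-0.002,-0.037,0],[0,0,0]],[1,[-0.002,-0.037,0],[0,0,0]],[1,[-0.002,-0.037,0],[0,0,0]],[1,[0,-0.037,0],[0,0,0]],[1,[0,0,0],[0,0,0]]]'; python3 d.py .5155 -.1287 .10 79
```

```text
time: 4.0
tool_pos: [0.5127, -0.1305, 0.2006]
ee_rot: [-3.14, -0.003, 2.943]
wrist_force: [0.0, 0.8, -0.3]
width: 0.0597
finger_force: 30.0
t 4.0 pos [ 0.5127 -0.1305  0.2006] turn deg [-0.08 -0.19 -0.39] shift after turn mm [ -2.4   2.3 100.6] w 0.0597 F [ 0.   0.8 -0.3] 29.999212380498648
```

```bash
python3 -m crank '[[1,[0,0.001,0.03],[0,0,0]],[1,[-0.001,0.001,0.03],[0,0,0]],[1,[0,0,0.03],[0,0,0]],[1,[0,0,0.01],[0,0,0]],[1,[0,0,0],[0,0,0]],[1,[0,0,0],[0,0,0]]]'; python3 d.py .5155 -.1287 .015 79
python3 - <<'E'
from h import *
for n in ['wrist','scene']:
    s=snap(n)
    save(s,n+'3.png',None if n=='wrist' else (200,170,360,270),1.2 if n=='wrist' else 4)
E
```

```text
time: 4.6
tool_pos: [0.5163, -0.1248, 0.1034]
ee_rot: [-3.142, 0.001, 2.949]
wrist_force: [0.4, -1.0, -1.1]
width: 0.0602
finger_force: 30.0
t 4.6 pos [ 0.5163 -0.1248  0.1034] turn deg [-0.    0.07 -0.03] shift after turn mm [ 0.  -4.  88.4] w 0.0602 F [ 0.4 -1.  -1.1] 29.999575344845653
```

View pics/scene3.png

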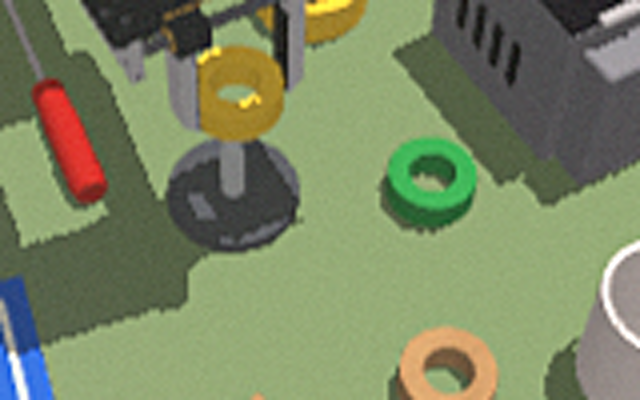

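The roll hangs level just above the post (roll at (238,90), post at (232,150)). The TCP is 4 mm off in y, so I'll correct that, then lower with force checks.

```bash
python3 -m crank '[[1,[0,-0.004,0],[0,0,0]],[1,[0,0,0],[0,0,0]],[1,[0,0,0],[0,0,0]]]'; python3 d.py .5155 -.1287 .015 79
python3 - <<'E'
from h import *
from scipy.optimize import least_squares
s=snap('scene'); W=cloud(s); hsv=cv2.cvtColor(s['color'],cv2.COLOR_RGB2HSV)
m=(hsv[...,0]>18)&(hsv[...,0]<36)&(hsv[...,1]>120)&(abs(W[...,0]-.515)<.045)&(abs(W[...,1]+.128)<.05)&(W[...,2]>.085)&(W[...,2]<.14)
P=W[m]; top=np.percentile(P[:,2],95)
side=P[P[:,2]<top-.006]; f=least_squares(lambda c:np.hypot(side[:,0]-c[0],side[:,1]-c[1])-.03,[.515,-.128],loss='soft_l1',f_scale=.002)
print('roll',len(P),len(side),top,f.x,np.abs(f.fun).mean())
m=(abs(W[...,0]-.515)<.02)&(abs(W[...,1]+.128)<.02)&(W[...,2]>.02)&(W[...,2]<.055)
P=W[m];f=least_squares(lambda c:np.hypot(P[:,0]-c[0],P[:,1]-c[1])-.008,[.515,-.128],loss='soft_l1',f_scale=.002);print('post',len(P),f.x,np.abs(f.fun).mean())
E
```

```text
time: 5.0
tool_pos: [0.5152, -0.1292, 0.1031]
ee_rot: [-3.142, 0.001, 2.948]
wrist_force: [0.4, -0.3, -1.4]
width: 0.0597
finger_force: 30.0
t 5.0 pos [ 0.5152 -0.1292  0.1031] turn deg [-0.01  0.07 -0.08] shift after turn mm [-0.2  0.5 88.1] w 0.0597 F [ 0.4 -0.3 -1.4] 29.999522818252444
roll 397 126 0.12131290509195648 [ 0.51560626 -0.13080355] 0.006117256777077708
post 46 [ 0.51527493 -0.12971733] 0.0005602396517476563
```

```bash
python3 -m crank '[[1,[0,0,0.015],[0,0,0]],[1,[0,0,0.015],[0,0,0]],[1,[0,0,0.015],[0,0,0]],[1,[0,0,0.015],[0,0,0]],[1,[0,0,0.013],[0,0,0]],[1,[0,0,0.008],[0,0,0]],[1,[0,0,0],[0,0,0]],[1,[0,0,0],[0,0,0]]]'; python3 d.py .5155 -.1287 .0181 79
```

```text
time: 5.85
tool_pos: [0.5151, -0.1289, 0.0216]
ee_rot: [3.142, 0.0, 2.949]
wrist_force: [0.7, 0.3, -0.9]
width: 0.0596
finger_force: 30.0
t 5.85 pos [ 0.5151 -0.1289  0.0216] turn deg [ 0.    0.01 -0.06] shift after turn mm [-0.4  0.3  3.5] w 0.0596 F [ 0.7  0.3 -0.9] 29.999566222541034
```

```bash
python3 -m crank '[[1,[0,0,0.0035],[0,0,0]],[1,[0,0,0],[0,0,0]]]'; python3 -m crank '[[0.7,[0,0,0],[0,0,0]],[0.4,[0,0,0],[0,0,0]],[0,[0,0,0],[0,0,0]],[0,[0,0,0],[0,0,0]],[0,[0,0,0],[0,0,0]]]'; python3 d.py .5155 -.1287 .12 79
```

```text
time: 6.05
tool_pos: [0.5152, -0.129, 0.0183]
ee_rot: [-3.142, 0.001, 2.949]
wrist_force: [-0.0, -0.4, -0.7]
width: 0.0597
finger_force: 30.0
time: 6.55
tool_pos: [0.5151, -0.1289, 0.0182]
ee_rot: [-3.142, 0.001, 2.949]
wrist_force: [0.9, 0.4, 0.0]
width: 0.0807
finger_force: 0.0
t 6.55 pos [ 0.5151 -0.1289  0.0182] turn deg [-0.    0.03 -0.06] shift after turn mm [  -0.4    0.3 -101.8] w 0.0807 F [0.9 0.4 0. ] 0.0
```

```bash
python3 -m crank '[[0,[0,0,-0.03],[0,0,0]],[0,[0,0,-0.04],[0,0,0]],[0,[0,0,-0.05],[0,0,0]],[0,[0,0,-0.05],[0,0,0]],[0,[0,0,-0.01],[0,0,0]]]'; python3 d.py .487 .1848 .20 79
python3 - <<'E'
from h import *
s=snap('top'); W=cloud(s); hsv=cv2.cvtColor(s['color'],cv2.COLOR_RGB2HSV)
m=(hsv[...,0]>18)&(hsv[...,0]<36)&(hsv[...,1]>120)&(abs(W[...,0]-.515)<.05)&(abs(W[...,1]+.128)<.05)&(W[...,2]<.08)
print(m.sum(), W[m].mean(0) if m.any() else 0, np.median(W[m][:,2]) if m.any() else 0)
E
```

```text
time: 7.05
tool_pos: [0.518, -0.13, 0.206]
ee_rot: [-3.139, 0.013, 2.949]
wrist_force: [-0.3, -0.5, -0.4]
width: 0.0943
finger_force: 0.0
t 7.05 pos [ 0.518 -0.13   0.206] turn deg [-0.12  0.77 -0.06] shift after turn mm [ 90.4 303.1   6. ] w 0.0943 F [-0.3 -0.5 -0.4] 0.0
138 [ 0.49762748 -0.12442292  0.0329403 ] 0.035592996884222905
```

The roll's top is at 36 mm, so it's seated. Next is the tongue.

```bash
python3 -m crank '[[0,[0.0113,0.038,0],[0,0,0]],[0,[0.0113,0.038,0],[0,0,0]],[0,[0.0113,0.038,0],[0,0,0]],[0,[0.0113,0.038,0],[0,0,0]],[0,[0.0113,0.038,0],[0,0,0]],[0,[0.0113,0.038,0],[0,0,0]],[0,[0.0113,0.038,0],[0,0,0]],[0,[0.0113,0.038,0],[0,0,0]]]';python3 -m crank '[[0,[0,0,0],[0,0,0]],[0,[0,0,0],[0,0,0]]]'; python3 d.py .487 .1848 .115 79
```

```text
time: 7.9
tool_pos: [0.4832, 0.1881, 0.1957]
ee_rot: [-3.14, -0.003, 2.949]
wrist_force: [1.1, -1.0, -1.2]
width: 0.0939
finger_force: 0.0
time: 8.1
tool_pos: [0.4835, 0.1871, 0.196]
ee_rot: [-3.14, -0.003, 2.951]
wrist_force: [0.5, -1.3, 0.6]
width: 0.0937
finger_force: 0.0
t 8.1 pos [0.4835 0.1871 0.196 ] turn deg [-0.11 -0.16  0.06] shift after turn mm [-3.8 -1.6 81. ] w 0.0937 F [ 0.5 -1.3  0.6] 0.0
```

```bash
python3 -m crank '[[0,[-0.004,-0.002,0.025],[0,0,0]],[0,[0,0,0.025],[0,0,0]],[0,[0,0,0.02],[0,0,0]],[0,[0,0,0.011],[0,0,0]],[0.7,[0,0,0],[0,0,0]],[1,[0,0,0],[0,0,0]],[1,[0,0,0],[0,0,0]],[1,[0,0,0],[0,0,0]]]';python3 -m crank '[[1,[0,0,0],[0,0,0]],[1,[0,0,0],[0,0,0]],[1,[0,0,0],[0,0,0]]]'; python3 d.py .487 .1848 .115 79
```

```text
time: 8.9
tool_pos: [0.4889, 0.1842, 0.1184]
ee_rot: [3.14, 0.002, 2.948]
wrist_force: [0.2, 0.2, 0.0]
width: 0.0652
finger_force: 0.0
time: 9.2
tool_pos: [0.4881, 0.1842, 0.1172]
ee_rot: [3.141, 0.0, 2.949]
wrist_force: [0.0, -0.4, -0.0]
width: 0.0415
finger_force: 0.0
t 9.2 pos [0.4881 0.1842 0.1172] turn deg [ 0.01  0.02 -0.05] shift after turn mm [1.2 0.4 2.2] w 0.0415 F [ 0.  -0.4 -0. ] 0.0
```

```bash
python3 -m crank '[[1,[0,0,0],[0,0,0]],[1,[0,0,0],[0,0,0]],[1,[0,0,0],[0,0,0]],[1,[0,0,0],[0,0,0]],[1,[0,0,0],[0,0,0]]]'
python3 -m crank '[[1,[-0.0008,0,-0.0165],[0,0,0]],[1,[-0.0025,0,-0.0163],[0,0,0]],[1,[-0.0041,0,-0.016],[0,0,0]],[1,[-0.0057,0,-0.0155],[0,0,0]],[1,[0,0,0],[0,0,0]]]'
```

```text
time: 9.7
tool_pos: [0.4883, 0.1855, 0.117]
ee_rot: [3.139, 0.0, 2.949]
wrist_force: [1.3, 5.8, -1.2]
width: 0.0175
finger_force: 30.0
time: 10.2
tool_pos: [0.5019, 0.1828, 0.183]
ee_rot: [3.138, 0.002, 2.949]
wrist_force: [0.7, 4.9, 0.1]
width: 0.0181
finger_force: 30.0
```

```bash
python3 -m crank '[[1,[-0.0072,0.001,-0.0149],[0,0,0]],[1,[-0.0086,0,-0.0141],[0,0,0]],[1,[-0.010,0,-0.0131],[0,0,0]],[1,[-0.0112,0,-0.0121],[0,0,0]],[1,[-0.0124,0,-0.0109],[0,0,0]],[1,[-0.0134,0,-0.0096],[0,0,0]]]'
python3 -m crank '[[1,[-0.0143,0,-0.0082],[0,0,0]],[1,[-0.0151,0,-0.0067],[0,0,0]],[1,[-0.0157,0,-0.0052],[0,0,0]],[1,[-0.0161,0,-0.0036],[0,0,0]],[1,[-0.0164,0,-0.002],[0,0,0]],[1,[0,0,0],[0,0,0]]]'
```

```text
time: 10.8
tool_pos: [0.5612, 0.1711, 0.2536]
ee_rot: [-3.141, -0.007, 2.95]
wrist_force: [-1.1, 3.8, -4.9]
width: 0.0178
finger_force: 30.0
time: 11.4
tool_pos: [0.6391, 0.1558, 0.2802]
ee_rot: [-3.141, -0.003, 2.949]
wrist_force: [-1.1, 2.9, 0.1]
width: 0.0175
finger_force: 30.0
```

```bash
python3 -m crank '[[1,[-0.0165,0,-0.0003],[0,0,0]],[1,[-0.0164,0,0.0013],[0,0,0]],[1,[-0.010,0,0.0015],[0,0,0]],[1,[0,0,0],[0,0,0]]]'
python3 -m crank '[[0.8,[0,0,0],[0,0,0]],[0.5,[0,0,0],[0,0,0]],[0.3,[0,0,0],[0,0,0]],[0.3,[0,0,0],[0,0,0]],[0.3,[0,0,0],[0,0,0]]]'
```

```text
time: 11.8
tool_pos: [0.6823, 0.1473, 0.2788]
ee_rot: [3.141, 0.002, 2.948]
wrist_force: [1.8, 3.1, -0.6]
width: 0.0147
finger_force: 30.0
time: 12.3
tool_pos: [0.6808, 0.1469, 0.2792]
ee_rot: [-3.141, -0.0, 2.948]
wrist_force: [-0.6, 0.3, -0.3]
width: 0.0473
finger_force: 0.0
```

```bash
python3 -m crank '[[0.3,[0,0,-0.02],[0,0,0]],[0.3,[0,0,-0.02],[0,0,0]],[0.3,[0,0,-0.02],[0,0,0]],[0.3,[0,0,-0.01],[0,0,0]],[0.3,[0.02,0,0],[0,0,0]],[0.3,[0.03,0,0],[0,0,0]],[0.3,[0.04,0,0],[0,0,0]],[0.3,[0.04,0,0],[0,0,0]]]'; python3 -m crank '[[0.3,[0.02,0,0],[0,0,0]],[0.3,[0,0,0],[0,0,0]],[0.3,[0,0,0],[0,0,0]]]'
python3 d.py .5617 .1704 .16 79
python3 - <<'E'
from h import *
s=snap('wrist');save(s,'w4.png',k=1.2); W=cloud(s); hsv=cv2.cvtColor(s['color'],cv2.COLOR_RGB2HSV)
a=np.array([.5813,.1666]);c,n=np.cos(-.1904),np.sin(-.1904)
L=(W[...,:2]-a)@np.array([[c,-n],[n,c]])
m=(hsv[...,0]>4)&(hsv[...,0]<20)&(hsv[...,1]>150)&(abs(L[...,0]+.02)<.03)&(abs(L[...,1])<.06)&(W[...,2]>.08)&(W[...,2]<.135)
v,u=np.nonzero(m);print(m.sum())
if m.any():
    print(u.mean(),v.mean(),np.median(W[m],0)); T=m&(W[...,2]>.12); P=W[T]; print(T.sum(),P.mean(0),cv2.minAreaRect((P[:,:2]*1000).astype(np.float32)),L[T].mean(0))
b=snap('scene');W=cloud(b);L=(W[...,:2]-a)@np.array([[c,-n],[n,c]])
m=(W[...,2]>.16)&(L[...,0]>.03)&(L[...,0]<.13)&(abs(L[...,1])<.1)&(b['color'].max(-1)<60)
if m.sum()>20: p=np.polyfit(W[...,2][m],L[...,0][m],1);print('flap',m.sum(),1.5708+np.arctan(p[0]))
E
```

```text
time: 13.1
tool_pos: [0.5521, 0.1721, 0.3487]
ee_rot: [-3.141, -0.0, 2.948]
wrist_force: [-0.2, 1.0, 0.8]
width: 0.0657
finger_force: 0.0
time: 13.4
tool_pos: [0.534, 0.176, 0.3497]
ee_rot: [3.141, 0.002, 2.949]
wrist_force: [0.8, -0.6, 0.8]
width: 0.0656
finger_force: 0.0
t 13.4 pos [0.534  0.176  0.3497] turn deg [ 0.01  0.09 -0.06] shift after turn mm [-28.3  -0.2 189.7] w 0.0656 F [ 0.8 -0.6  0.8] 0.0
125
258.336 188.104 [0.55975168 0.17894267 0.12294573]
94 [0.56171539 0.17862942 0.12329561] ((562.0388793945312, 178.6816864013672), (16.480037689208984, 10.93787956237793), 79.01173400878906) [-0.02150728  0.00810561]
flap 1764 1.6816026058248668
```

View pics/w4.png

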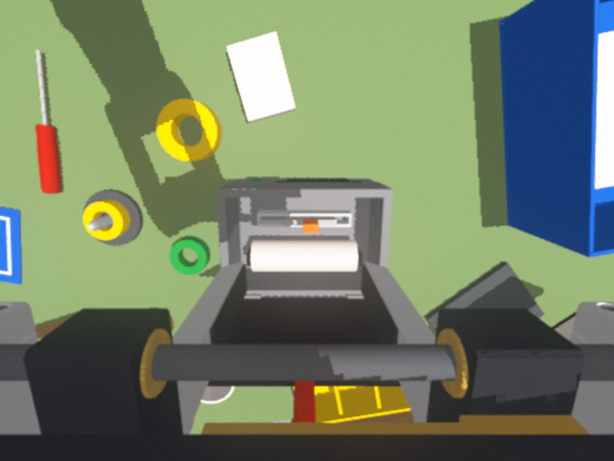

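The cover stands at about 1.68 rad, the yellow roll is on the spindle at (105,220), and the orange tab is at (310,226), i.e. (0.562, 0.1787) in world.

```bash
python3 -m crank '[[0.4,[-0.014,0.001,0.03],[0,0,0]],[0.5,[-0.014,0.001,0.04],[0,0,0]],[0.5,[0,0,0.04],[0,0,0]],[0.5,[0,0,0.04],[0,0,0]],[0.5,[0,0,0.03],[0,0,0]],[0.5,[0,0,0],[0,0,0]],[0.5,[0,0,0],[0,0,0]]]'
python3 d.py .562 .1787 .0955 79
```

```text
time: 14.2
tool_pos: [0.5622, 0.1724, 0.1687]
ee_rot: [-3.141, -0.002, 2.948]
wrist_force: [-0.4, -0.7, 0.6]
width: 0.0475
finger_force: 0.0
t 14.2 pos [0.5622 0.1724 0.1687] turn deg [-0.04 -0.09 -0.1 ] shift after turn mm [ 1.4  6.2 73.2] w 0.0475 F [-0.4 -0.7  0.6] 0.0
```

```bash
python3 -m crank '[[0.5,[0.001,0.006,0],[0,0,0]],[0.5,[0,0,0.025],[0,0,0]],[0.5,[0,0,0.025],[0,0,0]],[0.5,[0,0,0.015],[0,0,0]],[0.5,[0,0,0.006],[0,0,0]],[0.5,[0,0,0],[0,0,0]]]'
python3 d.py .562 .1787 .0955 79
```

```text
time: 14.8
tool_pos: [0.562, 0.179, 0.0985]
ee_rot: [3.141, 0.0, 2.949]
wrist_force: [0.1, -1.1, 0.1]
width: 0.0471
finger_force: 0.0
t 14.8 pos [0.562  0.179  0.0985] turn deg [ 0.01  0.01 -0.05] shift after turn mm [-0.  -0.3  3. ] w 0.0471 F [ 0.1 -1.1  0.1] 0.0
```

```bash
python3 -m crank '[[0.6,[0,0,0.003],[0,0,0]],[1,[0,0,0],[0,0,0]],[1,[0,0,0],[0,0,0]],[1,[0,0,0],[0,0,0]],[1,[0,0,0],[0,0,0]],[1,[0,0,0],[0,0,0]],[1,[0,0,0],[0,0,0]]]'
python3 -m crank '[[1,[0,0,-0.005],[0,0,0]],[1,[0,0,-0.01],[0,0,0]],[1,[0,0,-0.015],[0,0,0]],[1,[0,0,0],[0,0,0]]]'; python3 d.py .562 .1787 .22 79
```

```text
time: 15.5
tool_pos: [0.5622, 0.1789, 0.0959]
ee_rot: [3.141, 0.001, 2.949]
wrist_force: [0.7, 1.2, 3.7]
width: 0.0199
finger_force: 30.0
time: 15.9
tool_pos: [0.5635, 0.1792, 0.1288]
ee_rot: [3.139, 0.005, 2.948]
wrist_force: [0.2, 0.8, -0.9]
width: 0.0199
finger_force: 30.0
t 15.9 pos [0.5635 0.1792 0.1288] turn deg [ 0.14  0.3  -0.06] shift after turn mm [  1.4  -0.8 -91.2] w 0.0199 F [ 0.2  0.8 -0.9] 29.99804377555847
```

```bash
python3 -m crank '[[1,[0,0,-0.02],[0,0,0]],[1,[0,0,-0.03],[0,0,0]],[1,[0,0,-0.03],[0,0,0]],[1,[0,0,-0.015],[0,0,0]],[1,[0,0,0],[0,0,0]]]'; python3 d.py .5107 -.359 .14 79
```

```text
time: 16.4
tool_pos: [0.5631, 0.1791, 0.2234]
ee_rot: [3.139, 0.006, 2.949]
wrist_force: [-0.1, 0.7, -0.4]
width: 0.0198
finger_force: 30.0
t 16.4 pos [0.5631 0.1791 0.2234] turn deg [ 0.14  0.32 -0.06] shift after turn mm [ -51.2 -538.2   83.4] w 0.0198 F [-0.1  0.7 -0.4] 29.99806523323059
```

```bash
python3 -m crank '[[1,[-0.001,-0.012,0],[0,0,0]],[1,[-0.002,-0.024,0],[0,0,0]],[1,[-0.003,-0.034,0],[0,0,0]],[1,[-0.003,-0.034,0],[0,0,0]],[1,[-0.003,-0.034,0],[0,0,0]],[1,[-0.003,-0.034,0],[0,0,0]],[1,[-0.003,-0.034,0],[0,0,0]],[1,[-0.003,-0.034,0],[0,0,0]]]'
python3 -m crank '[[1,[-0.003,-0.034,0],[0,0,0]],[1,[-0.003,-0.034,0],[0,0,0]],[1,[-0.003,-0.034,0],[0,0,0]],[1,[-0.003,-0.034,0],[0,0,0]],[1,[-0.003,-0.034,0],[0,0,0]],[1,[-0.003,-0.034,0],[0,0,0]],[1,[-0.003,-0.034,0],[0,0,0]],[1,[-0.003,-0.030,0],[0,0,0]]]'
python3 -m crank '[[1,[-0.001,-0.018,0],[0,0,0]],[1,[0,-0.010,0],[0,0,0]],[1,[0,0,0],[0,0,0]]]'
python3 d.py .5107 -.359 .14 79
```

```text
time: 17.2
tool_pos: [0.5345, -0.0626, 0.2174]
ee_rot: [-3.141, -0.005, 2.948]
wrist_force: [0.1, -0.5, -1.1]
width: 0.0196
finger_force: 30.0
time: 18.0
tool_pos: [0.5065, -0.33, 0.2171]
ee_rot: [3.14, -0.005, 2.947]
wrist_force: [1.0, 0.2, -0.5]
width: 0.0197
finger_force: 30.0
time: 18.3
tool_pos: [0.5033, -0.3565, 0.2188]
ee_rot: [3.14, -0.002, 2.947]
wrist_force: [-0.3, 0.5, 0.1]
width: 0.0196
finger_force: 30.0
t 18.3 pos [ 0.5033 -0.3565  0.2188] turn deg [ 0.08 -0.12 -0.14] shift after turn mm [-7.7 -1.  78.8] w 0.0196 F [-0.3  0.5  0.1] 29.997882843017578
```

```bash
python3 -m crank '[[1,[-0.004,-0.001,0.015],[0,0,0]],[1,[-0.004,0,0.022],[0,0,0]],[1,[0,0,0.022],[0,0,0]],[1,[0,0,0.013],[0,0,0]],[1,[0,0,0.005],[0,0,0]],[1,[0,0,0],[0,0,0]],[1,[0,0,0],[0,0,0]],[1,[0,0,0],[0,0,0]]]'
python3 d.py .5107 -.359 .14 79
python3 - <<'E'
from h import *
s=snap('scene'); save(s,'s5.png',k=1.5)
print(robot.get_obs()['qvel'].round(3))
E
```

```text
time: 19.1
tool_pos: [0.5125, -0.359, 0.1448]
ee_rot: [-3.14, 0.003, 2.949]
wrist_force: [0.4, 0.7, -0.2]
width: 0.0197
finger_force: 30.0
t 19.1 pos [ 0.5125 -0.359   0.1448] turn deg [-0.07  0.14 -0.05] shift after turn mm [ 1.7 -0.4  4.8] w 0.0197 F [ 0.4  0.7 -0.2] 29.997948110103607
[ 0.001  0.002  0.002 -0.002 -0.002  0.001]
```

View pics/s5.png

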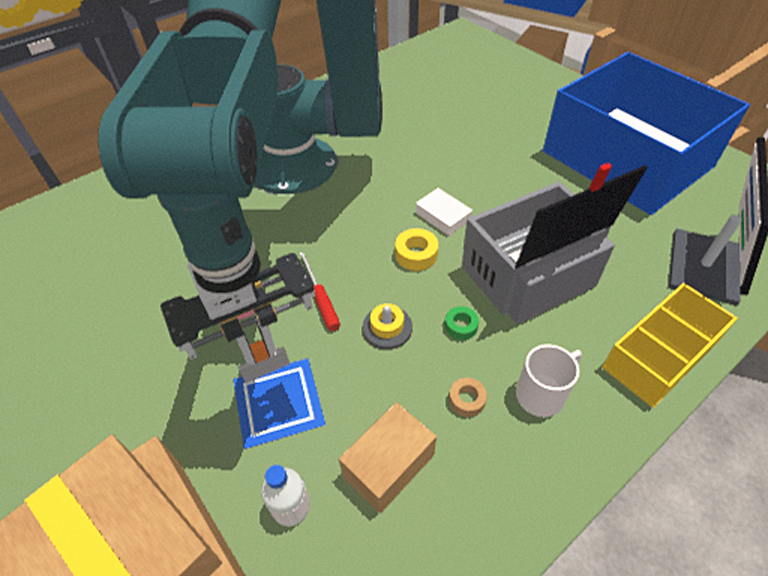

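The plate hangs upright by its tab at (262,350) above the mat, about 95 mm clear. The roll sits on the spindle at (387,322), the cover stands open at (585,215), and nothing else has moved. Handing in.

```bash
python3 -c "
from bench import robot; print(robot.close_job())"
```

```text
the job is handed in; nothing more can be done
None
```

I handed the job in at about 19 s on the robot's clock: the yellow roll is down on its spindle, the cover stands open at about 1.68 rad, and the gripper holds the print-head plate upright and still, about 95 mm above the middle of the mat. No verdict came back.

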